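# Hang the parts basket on the blow-off stand and hold the air valve half open

### The job

Hang the wire basket of fittings by its handle on the twin-prong hook of the blow-off stand, without spilling any fitting, and let go of it. Then press the spring lever of the hand air valve down to half of its travel, never to the bottom (full air would blow the fittings out), and finish while still holding it there: the program ends with the lever held half-way. Leave the other things on the bench where they are.

Things in the scene. Friction and masses are not known exactly. Their poses are not given: they have to be found in the camera images.
- basket_grip (a point): Washing basket, loose: this point is the centre of the black grip block (12 mm thick in x, 32 long in y, 16 high) in the middle of the level crossbar (7 mm wire, along y) of its stiff upright arch handle, 150 mm above the basket's underside; bare crossbar left and right of the block, arch legs 54 mm either side. z up. The basket is the same turned half round.
- basket_floor (a point): Centre of the same basket's inner floor, 4 mm above its underside. Round stainless wire basket, 100 mm across, 55 mm deep, about 0.25 kg with three small fittings lying loose in it.
- hook_seat (a point): Seat of the twin-prong hook of the fixed blow-off stand: where the crossbar's middle lies when the basket hangs properly, 236 mm above the bench, 98 mm in front of the post's axis. Frame fixed to the stand: x from the seat to the post, z up. Prongs: round bars 8 mm thick at y = +33 and -33 mm, running from the post to their upturned tips; open between them. Block goes between, arch legs outside.
- hook_tip (a point): Midway between the upturned ends of the two prongs: 26 mm from the seat to -x (away from the post) and 17 mm above it; the metal reaches 4 mm higher. The crossbar passes over them from the front, moving to +x, then down behind them. Stand: grey base 200 x 130 mm, post 250 mm tall with its clamp; a small air nozzle on the post, 55 to 85 mm lower than the seat, looks at the hanging basket.
- lever_pad (a point): Middle of the top face of the rubber-covered free end of the air valve's hand lever, the place to press, 115 mm from the hinge axis; moves with the lever. About 107 mm above the bench when let go, 86 mm half-way. Rubber 32 mm wide, 12 thick, reaching 25 mm beyond this point and 47 mm short of it. The fixed valve is an aluminium block on a 165 x 62 mm steel plate.
- lever_hinge (a point): Middle of the hinge axis of the valve's lever, 55 mm above the bench. Frame fixed to the valve: y is the hinge axis, the lever extends from here to -x (to the robot's side), z up. Let go, the lever rises from here at 0.42 rad (24 degrees) over the level.
- lever (a joint): Angle by which the lever is pressed down: 0 let go, 0.20 half-way (lever 0.22 rad over the level), 0.40 at the bottom stop. A spring always lifts it back: pressing at lever_pad takes about 3.5 N at the start, 6.5 N half-way, 9 N at the bottom.
- fitting0_mid (a point): Centre of a loose small tube fitting in the basket, 18 mm across, 22 mm tall, 18 g; it stays in the basket.
- fitting1_mid (a point): Centre of a loose small tube fitting in the basket, 18 mm across, 22 mm tall, 18 g; it stays in the basket.
- fitting2_mid (a point): Centre of a loose small tube fitting in the basket, 18 mm across, 22 mm tall, 18 g; it stays in the basket.
- bottle: Bystander to be left alone: white plastic sample bottle, 60 mm across, 115 mm tall. Origin at the underside's centre.
- ink_jar: Bystander to be left alone: dark red ink jar, 56 mm across, 62 mm tall. Origin at the underside's centre.
- amber: Bystander to be left alone: amber glass bottle, 62 mm across, 120 mm tall. Origin at the underside's centre.
- tin: Bystander to be left alone: plain pale can, 72 mm across, 85 mm tall. Origin at the underside's centre.
- beaker: Bystander to be left alone: empty glass beaker, 62 mm across, 70 mm tall. Origin at the underside's centre.
- spatula: Bystander to be left alone: spatula with black handle, 170 mm long, lying flat. Origin at the underside's centre.
- wrench: Bystander to be left alone: steel wrench, 150 mm long, lying flat. Origin at the underside's centre.
Mind the look-alikes: they are no part of the job. What is shaped like the part that bears lever_pad but green or red is not meant.

How it is judged:
By the outcome, as a careful person would: the job done as asked, in the order asked, and still so for the second after the job is handed in, while the arm keeps its last pose, push and grip.
It also fails if it takes over 58 s, if anything falls off the work surface, if the arm or the gripper's body presses on something with over 40 N, if the wrist force passes 120 N, or if a joint passes its speed limit or range.

### The arm

A 6-joint arm with a two-finger parallel gripper is mounted at the origin on the work surface. World frame = base frame: x ahead of the robot, y to its left, z up, the work surface at z = 0. Lengths are in m, angles in degrees, forces in N, time in s.
With the tool pointing down it reaches from about 0.4 to 0.825 m from the base axis. Payload 7 kg.
Tool frame: the origin (TCP) lies midway between the tips of the shut fingers; the grasp point (between the pads) lies 19 mm behind it; z points along the fingers, y is the line along which they close (so a half turn about z gives the same grasp; the last joint's range is limited). The gripper opens to 88 mm and grips with 3 to 60 N. Pads are 19 mm wide; open, the fingers measure 130 mm over their backs; the gripper's body (78 mm by 193 mm) begins 47 mm behind the grasp point.
Start: joints at [-53.279, 20.546, 0.682, 0, -70.136, -16.507], TCP at [0.233, -0.633, 0.227] pointing down, gripper open.
Joint ranges: [-176.03, 176.03], [-82.01, 121.73], [-58.28, 71.71], [-173.87, 95.51], [-174.79, -0.11], [-173.66, 173.66]. Speed limits (degrees/s): [136.94, 136.94, 172.46, 180, 180, 180].

### API

Orientations are given as [roll, pitch, yaw] about the fixed x, y, z axes, in that order (R = Rz(yaw) Ry(pitch) Rx(roll)).
In Python, from plant import telemetry, viewer, workorder gives the robot as it stands. The module is installed in compiled form; this text tells all that it offers.
- The arm moves only by the tool carry_out, never from a script. Its argument "rows" is a list of rows, each a list of 6 numbers: the shift along the tool's x, y, z in m, then the turn, a rotation vector about the tool's x, y, z in rad. In form: [[tx, ty, tz, ax, ay, az], ...]. A call has 1 to 8 rows; each row is the pose to reach, as a shift and turn from the pose commanded when the call began, along the tool's axes at that moment; what a row does not reach only later rows make up. A row lasts 1/8 s, in which the tool goes at most 62.5 mm and 10.7 degrees, less where a joint would pass 70% of its speed; a pose out of reach is approached as far as the arm can. A call with a gripper value outside its range is refused whole. "grip" is the gripper's target within -1 to 1 (fully open at 1, half-way at 0, shut at -1), set as the call begins (left out, the last holds). The fingers move at their own pace and stop on an object; the grip force is fixed at half the most. Time passes only in rows, so rows that repeat a pose let the fingers close. It gives the time, the measured TCP pose, the force, the opening and the grip force at its end, in the units of the state.
- telemetry.get_obs(): the state, without advancing time (a new reading comes with each control period).
- viewer.snapshot(name): name is "scene" or "side" or "wrist"; returns the picture (480x640x3 uint8, red, green, blue); there is no depth.
- viewer.camera_info(name): a dict with "intrinsics" (3x3 intrinsics, pixels), "extrinsics" (4x4, takes a point from camera to world coordinates); the wrist camera has in their place "tool_from_camera" (4x4, takes a point from camera to tool coordinates, whose origin is the TCP and whose axes are the flange's). Camera axes: x right, y down, z forward; pixel columns grow to the right and rows downward; lengths in m; the calibration is good to about 2 mm. A picture is of the moment at which its call begins: read the wrist's pose just before it. camera_info takes no time and is no camera call.
- workorder.close_job(): hands the job in; it is judged then, once.
The state is a dict: "clock": time; "joint_pos": joint angles; "qvel": joint speeds; "tau": joint torques, N m; "tool_pos": TCP position; "orientation": TCP orientation; "force": force on the tool from outside, world axes, zero at the start; "moment": the same for the moment, N m; "opening": finger opening in m; "gripper_force": force on a finger pad.
Only numpy, scipy, OpenCV 4.12 (cv2) and the standard library are available. Lean on these libraries where they do the work, as an engineer would, in place of code of your own. Each camera call takes 0.05 s, during which the arm holds its last target. There are 200 camera calls.

## Working session

There is one attempt and no reset: what is moved stays moved. The work goes in short steps, Python scripts to look and compute and a tool call to move; the robot and the scene stay as the last step left them, time stands still between calls to the robot, and variables do not carry over. Pictures are saved under pics/ and viewed, at most 12 in all, crops included, and the job is handed in when it is done.

Besides the shell and the picture viewer there is one more tool, called after "Call:" as a command line: name --pt "numbers of a row" for each row, then --argument value for the rest. carry_out: Moves the arm, as the interface text tells. Its arguments: {"type":"object","properties":{"rows":{"type":"array"},"grip":{"type":"number"}},"required":["rows"]}

```bash
mkdir -p pics
python3 - <<'E'
from plant import telemetry, viewer, workorder
import cv2, numpy as np
print(telemetry.get_obs())
for n in ["scene","side"]:
    im=viewer.snapshot(n); cv2.imwrite(f"pics/{n}0.png",im[:,:,::-1]); c=viewer.camera_info(n)
    print(n,np.round(c["intrinsics"],1).tolist(),np.round(c["extrinsics"],4).tolist())
print(np.round(viewer.camera_info("wrist")["tool_from_camera"],4).tolist())
E
```

```text
{'clock': 0.0, 'joint_pos': array([-5.32796502e+01,  2.05898404e+01,  6.32870912e-01, -1.91583608e-02,
       -7.01361153e+01, -1.65097510e+01]), 'qvel': array([0.01245118, 0.08194453, 0.00467254, 0.01747571, 0.09377807,
       0.04742573]), 'tau': array([ 1.00220059e-03, -5.82716739e+01,  2.93074644e+01,  6.99754223e+00,
        7.11113287e-03, -1.97905629e-04]), 'tool_pos': array([ 0.23301928, -0.632973  ,  0.22563686]), 'orientation': array([ 1.79905635e+02, -9.18751302e-03, -1.59795918e+02]), 'force': array([ 0.20567405, -0.50288024,  0.04579161]), 'moment': array([ 0.04818677, -0.03334647,  0.03587907]), 'gripper_force': 0.0, 'opening': 0.08754801476326893}
scene [[582.1, 0.0, 317.5], [0.0, 582.1, 244.0], [0.0, 0.0, 1.0]] [[0.8843, 0.2954, -0.3615, 1.0199], [0.4668, -0.562, 0.6828, -1.0886], [-0.0014, -0.7726, -0.6349, 1.1291], [0.0, 0.0, 0.0, 1.0]]
side [[563.2, 0.0, 317.0], [0.0, 563.2, 236.1], [0.0, 0.0, 1.0]] [[-0.9317, -0.266, 0.2475, 0.0486], [-0.3633, 0.6914, -0.6245, 0.97], [-0.005, -0.6717, -0.7408, 1.3815], [0.0, 0.0, 0.0, 1.0]]
[[0.0013, -0.9541, -0.2994, 0.0821], [1.0, 0.0009, 0.0016, -0.0015], [-0.0012, -0.2994, 0.9541, -0.1568], [0.0, 0.0, 0.0, 1.0]]
```

View pics/scene0.png

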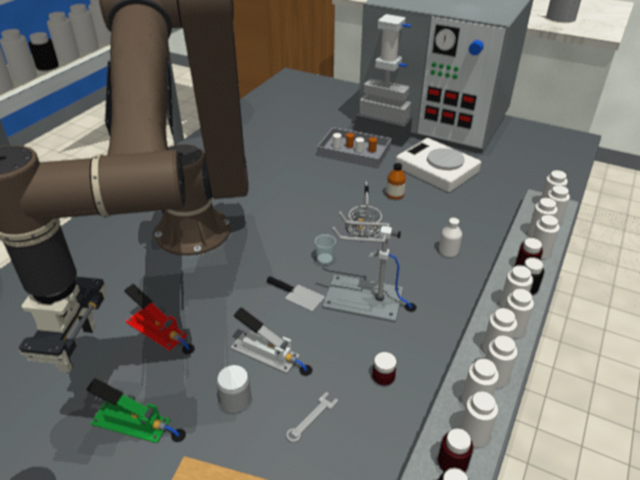

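View pics/side0.png

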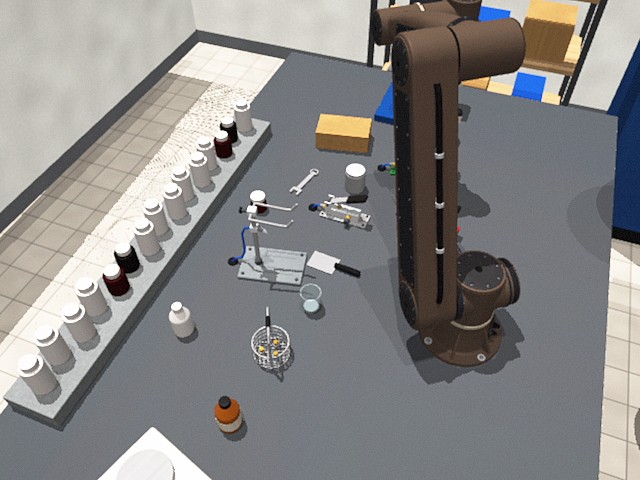

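The scene view shows the basket near (365,215), stand at (365,290), and the silver valve at (265,340) with its black lever pad near (248,322). In the side view the basket is at (270,345), the stand at (265,250), and the valve at (345,210). Next I'll enlarge these regions in one mosaic.

```bash
cat > h.py <<'E'
import numpy as np, cv2
from plant import telemetry, viewer
from scipy.spatial.transform import Rotation as R
def cam(n):
    c=viewer.camera_info(n); K=np.array(c["intrinsics"])
    if n=="wrist":
        o=telemetry.get_obs(); T=np.eye(4); T[:3,:3]=R.from_euler("xyz",o["orientation"],degrees=True).as_matrix(); T[:3,3]=o["tool_pos"]
        return K,T@np.array(c["tool_from_camera"])
    return K,np.array(c["extrinsics"])
def ray(C,uv):
    K,T=C; d=T[:3,:3]@np.linalg.solve(K,[uv[0],uv[1],1]); return T[:3,3],d/np.linalg.norm(d)
def plane(C,uv,z):
    o,d=ray(C,uv); return o+d*(z-o[2])/d[2]
def tri(C1,a,C2,b):
    A=np.zeros((3,3));v=np.zeros(3);rs=[ray(C1,a),ray(C2,b)]
    for o,d in rs:
        P=np.eye(3)-np.outer(d,d);A+=P;v+=P@o
    p=np.linalg.solve(A,v); return p,max(np.linalg.norm((np.eye(3)-np.outer(d,d))@(p-o)) for o,d in rs)
def proj(C,p):
    K,T=C; q=K@(T[:3,:3].T@(np.asarray(p)-T[:3,3])); return q[:2]/q[2]
E
python3 - <<'E'
import cv2,numpy as np
s=cv2.imread("pics/scene0.png"); d=cv2.imread("pics/side0.png")
def crop(im,x,y,w=100,h=75):
    r=cv2.resize(im[y:y+h,x:x+w],(400,300),interpolation=cv2.INTER_CUBIC)
    for i in range(0,w,10): cv2.putText(r,str(x+i),(i*400//w,8),0,.3,(0,255,255),1); cv2.line(r,(i*400//w,9),(i*400//w,13),(0,255,255),1)
    for i in range(0,h,10): cv2.putText(r,str(y+i),(0,i*300//h+3),0,.3,(0,255,255),1)
    return r
m=np.vstack([np.hstack([crop(s,320,175),crop(s,225,300)]),np.hstack([crop(d,230,195,),crop(d,305,165)])])
cv2.imwrite("pics/m1.png",m)
E
```

```text
(no output)
```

View pics/m1.png

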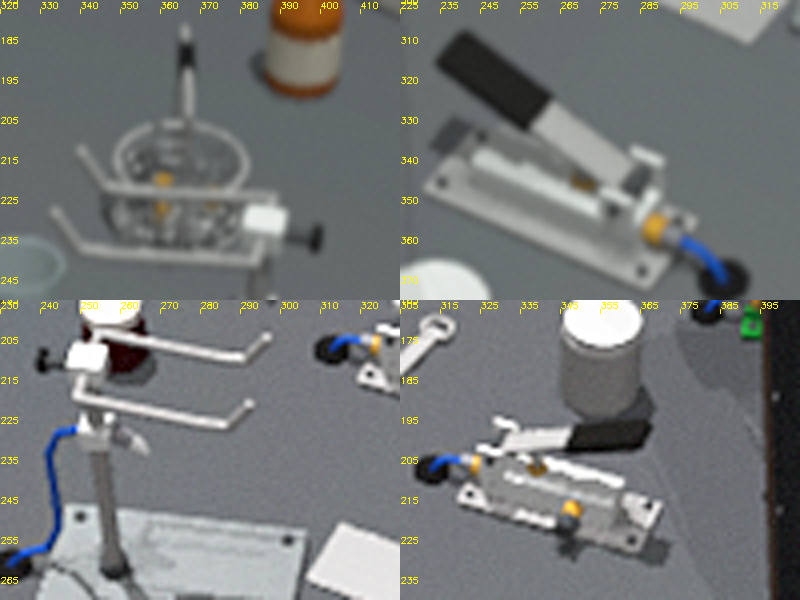

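The mosaic shows the hook tips at scene (340.5,212) and (333.5,227.5), side (296.7,204.2) and (292.7,220.7). The rubber pad runs from scene (238,312) to (260,328). The basket block is at scene (366.7,188).

Run:
```python
from h import *
S,D=cam("scene"),cam("side")
P=lambda n,a,b:print(n,*[np.round(x,4) for x in tri(S,a,D,b)])
P("tipA(-y)",(333.5,227.5),(296.7,204.2)); P("tipB",(340.5,212),(292.7,220.7))
P("bendA",(341,236.7),(290.7,209.5)); P("bendB",(346.2,221.7),(286.5,226.2))
P("rootA",(385.5,240.5),(253,203)); P("rootB",(388.7,223.7),(249.2,219.2))
P("padtip",(237.75,312.25),(367,196.5)); P("padin",(259.5,328.5),(347.5,199))
s=cv2.imread("pics/scene0.png"); d=cv2.imread("pics/side0.png")
def blk(im,x,y,w,h):
    g=(im.max(2)[y:y+h,x:x+w]<45).astype(np.uint8); n,l,st,c=cv2.connectedComponentsWithStats(g)
    for i in range(1,n): 
        if st[i,4]>6: print(st[i],c[i]+[x,y])
    return
blk(s,355,175,25,35); print(); blk(d,255,300,30,40)
def crop(im,x,y,w=60,h=45):
    r=cv2.resize(im[y:y+h,x:x+w],(600,450),interpolation=cv2.INTER_CUBIC)
    for i in range(0,w,10): cv2.putText(r,str(x+i),(i*600//w,8),0,.3,(0,255,255),1)
    for i in range(0,h,10): cv2.putText(r,str(y+i),(0,i*450//h+3),0,.3,(0,255,255),1)
    return r
a=crop(d,240,300,60,80); a=cv2.resize(d[300:375,240:300],(480,600),interpolation=cv2.INTER_CUBIC); cv2.imwrite("pics/b.png",a)
```

```text
tipA(-y) [ 0.5251 -0.0733  0.254 ] 0.0015
tipB [ 0.5112 -0.0086  0.2543] 0.0027
bendA [ 0.5438 -0.0696  0.2293] 0.0021
bendB [ 0.5286 -0.0062  0.2279] 0.0012
rootA [ 0.6515 -0.0453  0.2402] 0.0021
rootB [0.6329 0.0186 0.2416] 0.0025
padtip [ 0.3876 -0.3156  0.1135] 0.0048
padin [ 0.4492 -0.313   0.0842] 0.0016
[10 12  3  4 12] [366.  188.5]

[11 16  4 11 37] [267.56756757 320.94594595]
```

View pics/b.png

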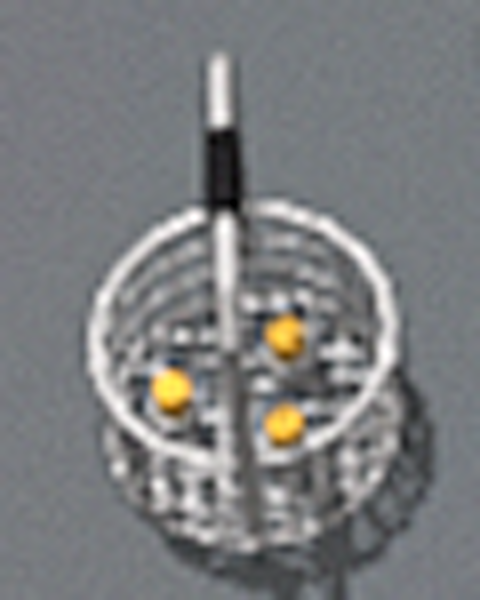

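The side crop shows the crossbar running about (267.4,307) to (268.7,343), with the black block at (267.8,321). The three orange fittings are inside.

Run:
```python
from h import *
S,D=cam("scene"),cam("side")
print(tri(S,(366.3,188.3),D,(267.8,321)))
print("grip plane", plane(D,(267.8,321),.152),plane(S,(366.3,188.3),.152))
a,b=plane(D,(267.4,307),.15),plane(D,(268.6,336),.15); print("bar",a,b,np.degrees(np.arctan2(*(b-a)[[1,0]])),np.linalg.norm(b-a))
print("rim c", plane(D,(240+245/8,300+330/8),.055))
for n,z,u,v in [("amber",.0,227,420),("bottle",0,182,332),("beaker",0,312,308)]: print(n,plane(D,(u,v),z))
ts=[[.5251,-.0733],[.5112,-.0086],[.5438,-.0696],[.5286,-.0062],[.6515,-.0453],[.6329,.0186]]
t=np.array(ts); y=t[1]-t[0]+t[3]-t[2]+t[5]-t[4]; print("hook yaw",np.degrees(np.arctan2(-y[0],y[1])), "prongdir",np.degrees(np.arctan2(*(t[4]-t[2]+t[5]-t[3])[::-1])),"tip",t[:2].mean(0),"sep",np.linalg.norm(t[1]-t[0]),np.linalg.norm(t[3]-t[2]),np.linalg.norm(t[5]-t[4]))
```

```text
(array([0.4705523 , 0.25827633, 0.1545221 ]), np.float64(0.0011735522284517126))
grip plane [0.47032693 0.25636843 0.152     ] [0.47015131 0.26236449 0.152     ]
bar [0.49042498 0.21546431 0.15      ] [0.45016977 0.29573508 0.15      ] 116.63343347380457 0.08979910184787124
rim c [0.4690823  0.25686407 0.055     ]
amber [0.4941788  0.47945074 0.        ]
bottle [0.73681691 0.29113129 0.        ]
beaker [0.41918366 0.07915449 0.        ]
hook yaw 13.951954040667088 prongdir 13.040006612228682 tip [ 0.51815 -0.04095] sep 0.06617627973828691 0.06519662567955492 0.06655200973674648
```

```bash
cat >> h.py <<'E'
def go(p,yaw,o=None):
    "shift, turn in tool axes from present pose to p, tool down at yaw (deg)"
    o=o or telemetry.get_obs(); A=R.from_euler("xyz",o["orientation"],degrees=True); B=R.from_euler("xyz",[180,0,yaw],degrees=True)
    t=A.inv().apply(np.array(p)-o["tool_pos"]); r=(A.inv()*B).as_rotvec()
    print(round(o["clock"],2),o["tool_pos"].round(4),o["orientation"].round(1),o["force"].round(1),o["opening"].round(4),"->",t.round(4),r.round(3),"rows",max(np.linalg.norm(t)/.0625,np.degrees(np.linalg.norm(r))/10.7).round(1)); return t,r
E
python3 - <<'E'
from h import *
go((.45,-.2,.36),-100)
E
```

```text
Traceback (most recent call last):
  File "h.py", line 25, in go
    print(round(o["clock"],2),o["tool_pos"].round(4),o["orientation"].round(1),o["force"].round(1),o["opening"].round(4),"->",t.round(4),r.round(3),"rows",max(np.linalg.norm(t)/.0625,np.degrees(np.linalg.norm(r))/10.7).round(1)); return t,r
                                                                                                   ^^^^^^^^^^^^^^^^^^
AttributeError: 'float' object has no attribute 'round'
```

```bash
sed -i 's/o\["opening"\].round(4)/round(o["opening"],4)/' h.py
python3 - <<'E'
from h import *
go((.45,-.2,.36),-100)
E
```

```text
0.1 [ 0.2331 -0.633   0.2257] [ 179.9   -0.  -159.8] [-0.5 -0.6 -0.7] 0.0876 -> [-0.3531  0.3316 -0.1338] [ 1.000e-03  1.000e-03 -1.044e+00] rows 8.0
```

Call:
carry_out --pt "0 0 -0.06 0 0 0" --pt "-0.03 0.03 -0.11 0 0 -0.15" --pt "-0.35 0.33 -0.135 0 0 -1.04" --pt "-0.35 0.33 -0.135 0 0 -1.04" --pt "-0.35 0.33 -0.135 0 0 -1.04" --pt "-0.35 0.33 -0.135 0 0 -1.04" --pt "-0.35 0.33 -0.135 0 0 -1.04" --pt "-0.35 0.33 -0.135 0 0 -1.04" --grip 1

```text
clock: 1.1
tool_pos: [0.4182, -0.2601, 0.3575]
orientation: [-180.0, 0.0, -100.1]
force: [0.4, -0.5, -0.2]
opening: 0.0879
gripper_force: 0.0
```

Run:
```python
from h import *
go((.47,.257,.29),-63.4)
```

```text
1.1 [ 0.4182 -0.2601  0.3575] [-180.     0.  -100.1] [ 0.4 -0.5 -0.2] 0.0879 -> [-0.5182  0.0396  0.0676] [-0.    0.   -0.64] rows 8.4
```

Call:
carry_out --pt "-0.45 0.035 0 0 0 -0.64" --pt "-0.45 0.035 0 0 0 -0.64" --pt "-0.45 0.035 0 0 0 -0.64" --pt "-0.45 0.035 0 0 0 -0.64" --pt "-0.45 0.035 0 0 0 -0.64" --pt "-0.45 0.035 0 0 0 -0.64" --pt "-0.51 0.04 0.06 0 0 -0.64" --pt "-0.51 0.04 0.06 0 0 -0.64"

```text
clock: 2.1
tool_pos: [0.4663, 0.227, 0.3067]
orientation: [-180.0, 0.0, -63.5]
force: [1.7, -0.1, 0.1]
opening: 0.0875
gripper_force: 0.0
```

Run:
```python
from h import *
go((.47,.257,.27),-63.4)
```

```text
2.1 [0.4663 0.227  0.3067] [-180.     0.   -63.5] [ 1.7 -0.1  0.1] 0.0875 -> [-0.0252 -0.0167  0.0367] [-0.001  0.    -0.002] rows 0.8
```

Call:
carry_out --pt "0 0 0 0 0 0" --pt "0 0 0 0 0 0"

```text
clock: 2.35
tool_pos: [0.4665, 0.2249, 0.3069]
orientation: [179.9, -0.0, -63.5]
force: [-0.1, -0.3, 0.5]
opening: 0.0874
gripper_force: 0.0
```

Run:
```python
from h import *
go((.47,.257,.28),-63.4)
C=cam("wrist"); im=viewer.snapshot("wrist"); cv2.imwrite("pics/w1.png",im[:,:,::-1])
print(proj(C,(.47,.257,.15)))
```

```text
2.35 [0.4665 0.2249 0.3069] [179.9  -0.  -63.5] [-0.1 -0.3  0.5] 0.0874 -> [-0.0272 -0.0175  0.0269] [ 0.001 -0.001 -0.001] rows 0.7
[295.4745485  252.26407525]
```

View pics/w1.png

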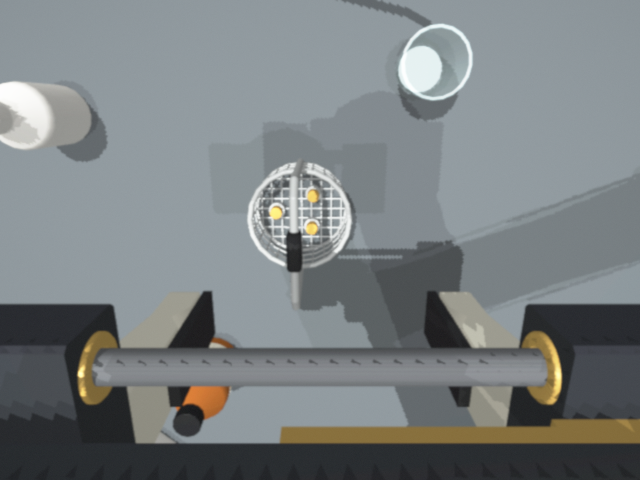

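The wrist view shows the block at (294.3,251.5), which matches the prediction of (295.5,252). The bar runs (297.5,165) to (296,305), so the alignment is good.

Run:
```python
from h import *
C=cam("wrist"); p=plane(C,(294.3,250),.155); a,b=plane(C,(296,305),.15),plane(C,(295.5,200),.15)
print(p,np.degrees(np.arctan2(*(b-a)[[1,0]])),a,b)
go((p[0],p[1],.131),-63.4)
```

```text
[0.47240286 0.25394177 0.155     ] -64.15391321031065 [0.45007379 0.2981051  0.15      ] [0.48838346 0.21902014 0.15      ]
2.4 [0.4667 0.2244 0.3075] [-180.    -0.   -63.5] [-0.7 -0.4  0.3] 0.0875 -> [-0.0239 -0.0182  0.1765] [-0.    -0.    -0.002] rows 2.9
```

Call:
carry_out --pt "-0.025 -0.018 0.04 0 0 0" --pt "-0.025 -0.018 0.09 0 0 0" --pt "-0.025 -0.018 0.13 0 0 0" --pt "-0.025 -0.018 0.16 0 0 0" --pt "-0.025 -0.018 0.176 0 0 0" --pt "-0.025 -0.018 0.176 0 0 0" --pt "-0.025 -0.018 0.176 0 0 0"

```text
clock: 3.28
tool_pos: [0.4725, 0.2557, 0.1327]
orientation: [-179.9, 0.0, -63.5]
force: [-0.2, 0.2, 0.1]
opening: 0.0874
gripper_force: 0.0
```

Run:
```python
from h import *
go((.471,.256,.131),-63.4)
C=cam("wrist"); im=viewer.snapshot("wrist"); cv2.imwrite("pics/w2.png",im[:,:,::-1])
print(proj(C,(.47,.257,.15)))
```

```text
3.27 [0.4725 0.2557 0.1327] [-179.9    0.   -63.5] [-0.2  0.2  0.1] 0.0874 -> [-0.001   0.0012  0.0017] [-0.002  0.001 -0.002] rows 0.0
[320.94408292 343.31469339]
```

View pics/w2.png

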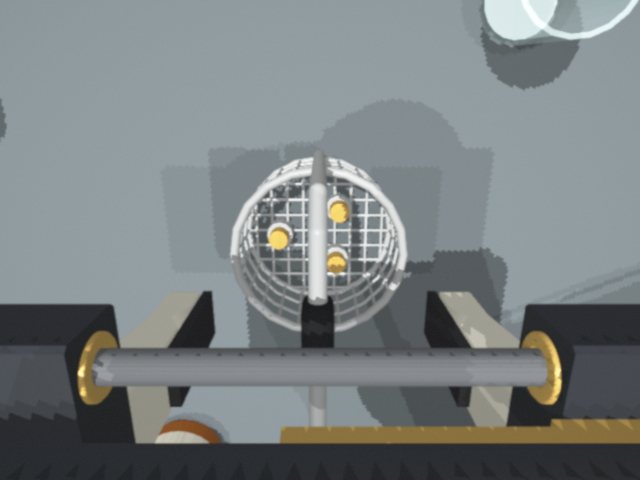

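The block is centred between the pads at (318,~341). I'll close and lift.

Call:
carry_out --pt "0 0 0 0 0 0" --pt "0 0 0 0 0 0" --pt "0 0 0 0 0 0" --pt "0 0 0 0 0 0" --pt "0 0 0 0 0 0" --pt "0 0 0 0 0 0" --pt "0 0 0 0 0 0" --grip -1

```text
clock: 4.2
tool_pos: [0.4716, 0.2553, 0.1311]
orientation: [180.0, -0.0, -63.5]
force: [-0.1, -0.2, -0.4]
opening: 0.0234
gripper_force: 0.0
```

Call:
carry_out --pt "0 0 -0.005 0 0 0" --pt "0 0 -0.02 0 0 0" --pt "0 0 -0.045 0 0 0" --pt "0 0 -0.075 0 0 0" --pt "0 0 -0.105 0 0 0" --pt "0 0 -0.13 0 0 0" --pt "0 0 -0.14 0 0 0" --pt "0 0 -0.14 0 0 0"

```text
clock: 5.2
tool_pos: [0.4716, 0.2554, 0.2716]
orientation: [-179.9, 0.0, -63.5]
force: [0.1, 0.8, -2.9]
opening: 0.0121
gripper_force: 30.0
```

Run:
```python
from h import *
# hook tip frame yaw 13.5; approach point 90 mm in front of seat
c,s=np.cos(np.radians(13.5)),np.sin(np.radians(13.5)); seat=np.array([.5434,-.035,.236])
print(seat-np.array([c,s,0])*.09)
go(np.r_[(seat-np.array([c,s,0])*.09)[:2],.271],-76.5)
```

```text
[ 0.45588671 -0.05601008  0.236     ]
5.2 [0.4716 0.2554 0.2716] [-179.9    0.   -63.5] [ 0.1  0.8 -2.9] 0.0121 -> [0.2718 0.1528 0.0003] [-0.001  0.001  0.226] rows 5.0
```

Call:
carry_out --pt "0.01 0.005 0 0 0 0.01" --pt "0.035 0.02 0 0 0 0.03" --pt "0.075 0.042 -0.005 0 0 0.06" --pt "0.12 0.067 -0.01 0 0 0.1" --pt "0.165 0.093 -0.01 0 0 0.14" --pt "0.205 0.115 -0.01 0 0 0.17" --pt "0.235 0.133 -0.01 0 0 0.2" --pt "0.25 0.14 -0.01 0 0 0.226"

```text
clock: 6.2
tool_pos: [0.4563, -0.0336, 0.2808]
orientation: [180.0, -0.0, -76.7]
force: [-0.8, 0.1, -2.2]
opening: 0.0115
gripper_force: 30.0
```

Call:
carry_out --pt "0.003 0.003 0 0 0 0" --pt "0.003 0.003 0 0 0 0" --pt "0.003 0.003 0 0 0 0"

```text
clock: 6.58
tool_pos: [0.4556, -0.0339, 0.2811]
orientation: [180.0, 0.0, -76.4]
force: [0.4, 0.0, -1.1]
opening: 0.0116
gripper_force: 30.0
```

Run:
```python
from h import *
go((.4559,-.056,.271),-76.5)
A=[cv2.cvtColor(viewer.snapshot(n),cv2.COLOR_RGB2BGR) for n in("scene","side","wrist")]
for n,a in zip("sdw",A): cv2.imwrite(f"pics/{n}3.png",a)
S,D=cam("scene"),cam("side"); p=telemetry.get_obs()["tool_pos"]+[0,0,.019]
print(proj(S,p),proj(D,p))
def crop(im,c,w=80,h=60):
    x,y=int(c[0]-w/2),int(c[1]-h/2); r=cv2.resize(im[y:y+h,x:x+w],(400,300),interpolation=cv2.INTER_CUBIC); print(x,y)
    return r
m=np.vstack([np.hstack([crop(A[0],proj(S,p)),crop(A[1],proj(D,p))]),np.hstack([cv2.resize(A[2],(400,300)),crop(A[1],proj(D,p)+[0,15],120,90)])])
cv2.imwrite("pics/m3.png",m)
```

```text
6.58 [ 0.4556 -0.0339  0.2811] [180.    0.  -76.4] [ 0.4  0.  -1.1] 0.0116 -> [0.0215 0.0048 0.0101] [0.    0.    0.001] rows 0.4
[315.33877334 196.29940042] [313.60430546 208.08698449]
275 166
273 178
253 178
```

View pics/m3.png

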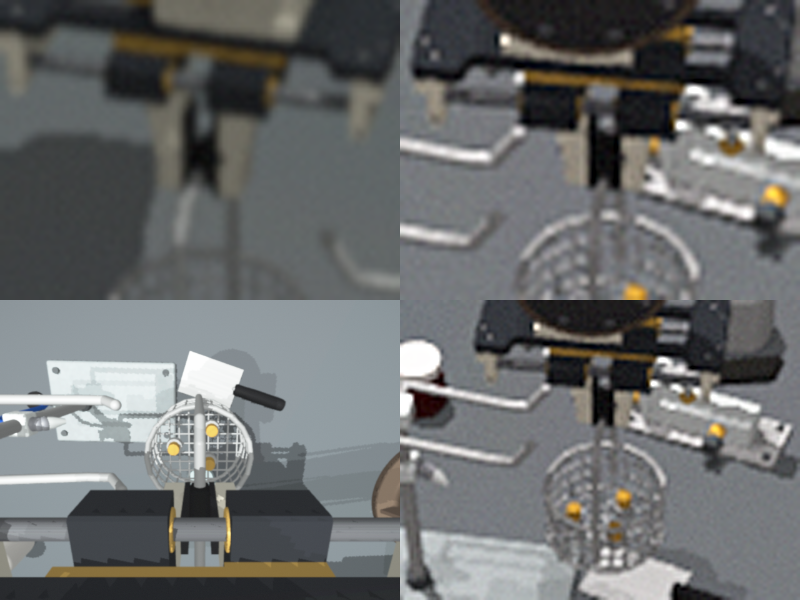

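The basket is held straight with all three fittings inside, and the prongs are visible behind it in the side view. Now I'll line up, go over the tips, and lower.

Call:
carry_out --pt "0.004 0 0 0 0 0" --pt "0.014 0.001 0 0 0 0" --pt "0.021 -0.005 0 0 0 0" --pt "0.0215 -0.02 0 0 0 0" --pt "0.0215 -0.045 0 0 0 0" --pt "0.0215 -0.07 0 0 0 0" --pt "0.0215 -0.084 0 0 0 0" --pt "0.0215 -0.087 0 0 0 0"

```text
clock: 7.72
tool_pos: [0.5458, -0.0349, 0.2804]
orientation: [179.9, -0.0, -76.5]
force: [-1.3, 0.2, -2.0]
opening: 0.0114
gripper_force: 30.0
```

Run:
```python
from h import *
go((.5434,-.035,.223),-76.5)
A=[cv2.cvtColor(viewer.snapshot(n),cv2.COLOR_RGB2BGR) for n in("side","wrist")]
D=cam("side"); p=telemetry.get_obs()["tool_pos"]+[0,0,.013]; x,y=(proj(D,p)-[40,20]).astype(int); print(x,y)
cv2.imwrite("pics/w4.png",A[1])
cv2.imwrite("pics/m4.png",np.hstack([cv2.resize(A[0][y:y+60,x:x+80],(400,300),interpolation=cv2.INTER_CUBIC),cv2.resize(A[1],(400,300),interpolation=cv2.INTER_AREA)]))
```

```text
7.72 [ 0.5458 -0.0349  0.2804] [179.9  -0.  -76.5] [-1.3  0.2 -2. ] 0.0114 -> [-0.0005  0.0023  0.0574] [ 0.001 -0.     0.   ] rows 0.9
243 181
```

View pics/m4.png

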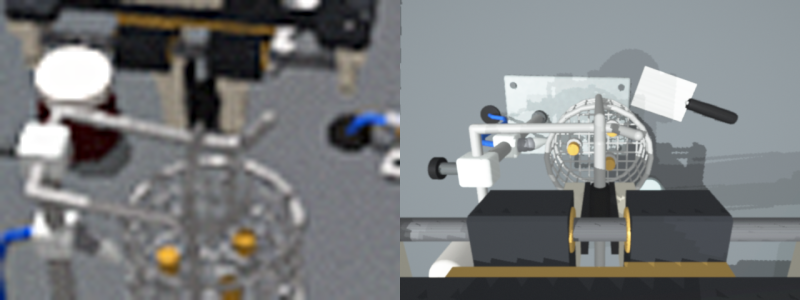

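The bar is over the prongs between tips and post: in the side crop it crosses near (195,130), and the tips are to its right. Lowering now.

Call:
carry_out --pt "0 0.001 0.006 0 0 0" --pt "0 0.002 0.017 0 0 0" --pt "0 0.002 0.03 0 0 0" --pt "0 0.002 0.04 0 0 0" --pt "0 0.002 0.046 0 0 0" --pt "0 0.002 0.05 0 0 0" --pt "0 0.002 0.05 0 0 0"

```text
clock: 8.7
tool_pos: [0.5432, -0.0356, 0.231]
orientation: [180.0, -0.0, -76.5]
force: [0.4, 0.5, -1.6]
opening: 0.0115
gripper_force: 30.0
```

Call:
carry_out --pt "0 0 0.002 0 0 0" --pt "0 0 0.004 0 0 0" --pt "0 0 0.004 0 0 0"

```text
clock: 9.07
tool_pos: [0.5431, -0.0356, 0.2271]
orientation: [180.0, 0.0, -76.5]
force: [-0.5, 0.8, -1.6]
opening: 0.0114
gripper_force: 30.0
```

Call:
carry_out --pt "0 0 0.001 0 0 0" --pt "0 0 0.002 0 0 0" --pt "0 0 0.002 0 0 0"

```text
clock: 9.45
tool_pos: [0.5431, -0.0356, 0.2251]
orientation: [180.0, 0.0, -76.5]
force: [-0.4, -0.0, -1.6]
opening: 0.0118
gripper_force: 30.0
```

Call:
carry_out --pt "0 0 0.001 0 0 0" --pt "0 0 0.002 0 0 0" --pt "0 0 0.002 0 0 0"

```text
clock: 9.82
tool_pos: [0.5431, -0.0356, 0.223]
orientation: [180.0, 0.0, -76.5]
force: [0.6, -0.5, -1.6]
opening: 0.0117
gripper_force: 30.0
```

Call:
carry_out --pt "0 0 0.001 0 0 0" --pt "0 0 0.002 0 0 0" --pt "0 0 0.002 0 0 0"

```text
clock: 10.2
tool_pos: [0.5433, -0.0356, 0.2217]
orientation: [-180.0, -0.0, -76.5]
force: [-2.4, 1.0, 3.4]
opening: 0.0116
gripper_force: 30.0
```

Call:
carry_out --pt "0 0 0.001 0 0 0" --pt "0 0 0.001 0 0 0"

```text
clock: 10.45
tool_pos: [0.5434, -0.0356, 0.2215]
orientation: [-179.9, -0.0, -76.5]
force: [-5.2, 1.4, 8.6]
opening: 0.0119
gripper_force: 30.0
```

Contact is at TCP z ≈ 0.222, as expected. I'll ease the load and release.

Call:
carry_out --pt "0 0.0005 -0.002 0 0 0" --pt "0 0.0005 -0.002 0 0 0"

```text
clock: 10.7
tool_pos: [0.5427, -0.0356, 0.2219]
orientation: [180.0, 0.0, -76.5]
force: [0.6, -0.4, -0.4]
opening: 0.0117
gripper_force: 30.0
```

Call:
carry_out --pt "0 0 0 0 0 0" --pt "0 0 0 0 0 0" --pt "0 0 0 0 0 0" --pt "0 0 0 0 0 0" --pt "0 0 0 0 0 0" --grip 0

```text
clock: 11.32
tool_pos: [0.5427, -0.0357, 0.2222]
orientation: [-180.0, -0.0, -76.5]
force: [0.1, 0.3, 0.0]
opening: 0.0437
gripper_force: 0.0
```

Call:
carry_out --pt "0 0 -0.01 0 0 0" --pt "0 0 -0.03 0 0 0" --pt "0 0 -0.06 0 0 0" --pt "0 0 -0.1 0 0 0" --pt "0 0 -0.13 0 0 0" --pt "0 0 -0.14 0 0 0" --pt "0 0 -0.14 0 0 0"

```text
clock: 12.2
tool_pos: [0.5428, -0.0356, 0.3627]
orientation: [-179.9, 0.0, -76.5]
force: [-0.3, 0.7, -1.1]
opening: 0.0439
gripper_force: 0.0
```

Run:
```python
from h import *
go((.40,-.31,.3),-90)
A=[cv2.cvtColor(viewer.snapshot(n),cv2.COLOR_RGB2BGR) for n in("side","scene","wrist")]
for n,a in zip("dsw",A): cv2.imwrite(f"pics/{n}5.png",a)
D=cam("side");S=cam("scene");q=[.5434,-.035,.2]; c=[(proj(K,q)-[40,25]).astype(int) for K in (D,S)]; print(c)
f=lambda im,c:cv2.resize(im[c[1]:c[1]+60,c[0]:c[0]+80],(400,300),interpolation=cv2.INTER_CUBIC)
d0,s0=cv2.imread("pics/side0.png"),cv2.imread("pics/scene0.png")
# lever close-ups
m=np.vstack([np.hstack([f(A[0],c[0]),f(A[1],c[1])]),np.hstack([cv2.resize(A[2],(400,300),interpolation=cv2.INTER_AREA),f(d0,(310,175))])])
cv2.imwrite("pics/m5.png",m)
```

```text
12.2 [ 0.5428 -0.0356  0.3627] [-179.9    0.   -76.5] [-0.3  0.7 -1.1] 0.0439 -> [0.2334 0.203  0.0624] [-0.001  0.     0.236] rows 5.0
[array([245, 199]), array([305, 213])]
```

View pics/m5.png

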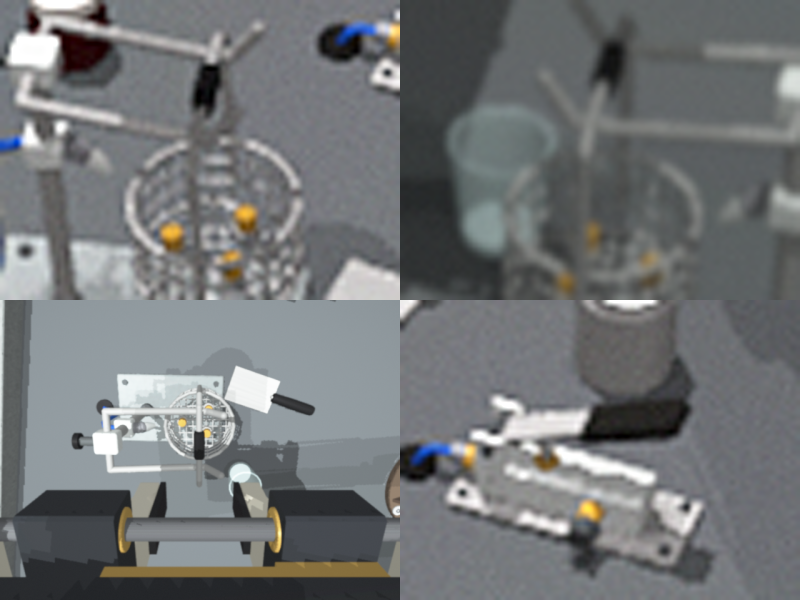

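Basket hangs on both prongs with the block between them and all three fittings inside; the gripper is clear. Next is the lever.

Run:
```python
from h import *
go((.375,-.314,.34),-178)
S,D=cam("scene"),cam("side")
for C,ps in((S,[(231.75,346.25),(286.25,372.5),(298.75,354.5)]),(D,[(320.5,215),(365,227.5),(370.5,216.25)])):
    print([plane(C,p,.006).round(4).tolist() for p in ps])
```

```text
12.35 [ 0.5422 -0.0356  0.361 ] [179.9   0.  -76.5] [0.8 0.  0.4] 0.044 -> [0.2315 0.2276 0.0213] [ 2.000e-03 -1.000e-03  1.772e+00] rows 9.5
[[0.3786, -0.3373, 0.006], [0.5405, -0.3443, 0.006], [0.54, -0.2822, 0.006]]
[[0.5321, -0.2843, 0.006], [0.3724, -0.2832, 0.006], [0.3711, -0.3398, 0.006]]
```

Call:
carry_out --pt "0.23 0.228 0.01 0 0 1.77" --pt "0.23 0.228 0.01 0 0 1.77" --pt "0.23 0.228 0.01 0 0 1.77" --pt "0.23 0.228 0.01 0 0 1.77" --pt "0.23 0.228 0.01 0 0 1.77" --pt "0.23 0.228 0.01 0 0 1.77" --pt "0.23 0.228 0.01 0 0 1.77" --pt "0.23 0.228 0.01 0 0 1.77" --grip -1

```text
clock: 13.35
tool_pos: [0.3741, -0.3128, 0.351]
orientation: [179.9, -0.1, -162.8]
force: [0.4, -0.2, 0.8]
opening: 0.0005
gripper_force: 0.0
```

Call:
carry_out --pt "0 0 0 0 0 0" --pt "0 0 0 0 0 0"

```text
clock: 13.6
tool_pos: [0.3747, -0.3125, 0.3517]
orientation: [180.0, -0.0, -162.2]
force: [-0.5, -0.3, 0.1]
opening: 0.0003
gripper_force: 0.0
```

Run:
```python
from h import *
go((.375,-.314,.27),-180)
```

```text
13.6 [ 0.3747 -0.3125  0.3517] [ 180.    -0.  -162.2] [-0.5 -0.3  0.1] 0.0003 -> [ 0.0001 -0.0016  0.0817] [ 0.    -0.001  0.311] rows 1.7
```

Call:
carry_out --pt "0 -0.002 0.04 0 0 0.15" --pt "0 -0.002 0.082 0 0 0.31" --pt "0 -0.002 0.082 0 0 0.31" --pt "0 -0.002 0.082 0 0 0.31" --pt "0 -0.002 0.082 0 0 0.31"

```text
clock: 14.22
tool_pos: [0.3763, -0.3149, 0.272]
orientation: [-179.9, 0.1, 180.0]
force: [0.3, -0.1, -0.2]
opening: 0.0001
gripper_force: 0.0
```

Run:
```python
from h import *
go((.375,-.314,.27),-180)
C=cam("wrist"); im=viewer.snapshot("wrist"); cv2.imwrite("pics/w6.png",im[:,:,::-1])
print(proj(C,(.412,-.313,.107)))
g=(im[:290].max(2)<50).astype(np.uint8); n,l,st,c=cv2.connectedComponentsWithStats(g)
for i in range(1,n):
    if st[i,4]>300:
        k=max(cv2.findContours((l==i).astype(np.uint8),0,1)[0],key=len); print(st[i],cv2.boxPoints(cv2.minAreaRect(k)).round(1).tolist())
```

```text
14.22 [ 0.3763 -0.3149  0.272 ] [-1.799e+02  1.000e-01  1.800e+02] [ 0.3 -0.1 -0.2] 0.0001 -> [0.0014 0.0009 0.002 ] [-0.001  0.003 -0.   ] rows 0.0
[323.20842508 257.46118563]
[528 142  27  81 429] [[521.7999877929688, 220.10000610351562], [545.5999755859375, 140.39999389648438], [554.0, 142.89999389648438], [530.2000122070312, 222.6999969482422]]
```

View pics/w6.png

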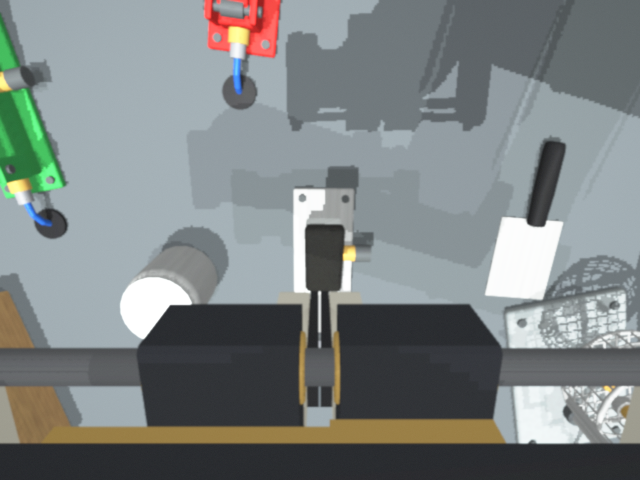

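The wrist view shows the black rubber pad at cols 307–343, rows 225–290, with its free end at the top. The tin is at (170,300) and clear of the path.

Run:
```python
from h import *
C=cam("wrist"); im=cv2.imread("pics/w6.png")
print("col323",im[215:300:3,323].max(1).tolist()); print("row262",im[262,298:352:2].max(1).tolist())
for uv,z in [((324.5,225),.106),((324.5,225),.117),((324.5,232),.117),((324.5,291),.088),((307,262),.105),((343,262),.105),((293,187),.006),((355,187),.006),((293,290),.006)]: print(uv,plane(C,uv,z).round(4))
print([proj(C,p).round(1).tolist() for p in [(.387,-.313,.117),(.392,-.313,.106),(.453,-.313,.088)]])
```

```text
col323 [164, 179, 185, 97, 48, 56, 60, 61, 61, 60, 62, 60, 60, 61, 63, 69, 68, 69, 67, 70, 67, 68, 68, 67, 67, 59, 43, 43, 40]
row262 [255, 255, 255, 244, 74, 64, 68, 68, 69, 69, 68, 69, 67, 67, 68, 69, 69, 67, 65, 65, 64, 61, 106, 241, 254, 254, 249]
(324.5, 225) [ 0.3847 -0.312   0.106 ]
(324.5, 225) [ 0.3817 -0.3121  0.117 ]
(324.5, 232) [ 0.3873 -0.3121  0.117 ]
(324.5, 291) [ 0.4501 -0.3115  0.088 ]
(307, 262) [ 0.4164 -0.3262  0.105 ]
(343, 262) [ 0.4164 -0.2967  0.105 ]
(293, 187) [ 0.373  -0.3427  0.006 ]
(355, 187) [ 0.373 -0.28   0.006]
(293, 290) [ 0.4865 -0.3447  0.006 ]
[[323.3, 231.7], [323.2, 233.8], [322.8, 294.0]]
```

Call:
carry_out --pt "-0.01 0.001 0.03 0 0.06 0" --pt "-0.02 0.002 0.07 0 0.15 0" --pt "-0.03 0.003 0.11 0 0.22 0" --pt "-0.035 0.003 0.13 0 0.22 0" --pt "-0.035 0.003 0.145 0 0.22 0" --pt "-0.035 0.003 0.145 0 0.22 0" --pt "-0.035 0.003 0.145 0 0.22 0"

```text
clock: 15.15
tool_pos: [0.4108, -0.312, 0.1265]
orientation: [-180.0, -12.5, 179.8]
force: [-0.2, 0.1, 1.3]
opening: 0.0004
gripper_force: 0.0
```

Run:
```python
from h import *
o=telemetry.get_obs(); A=R.from_euler("xyz",o["orientation"],degrees=True).as_matrix(); print(o["tool_pos"],A.round(3))
S,D=cam("scene"),cam("side")
for n in("scene","side"): cv2.imwrite(f"pics/{n}7.png",viewer.snapshot(n)[:,:,::-1])
```

```text
[ 0.41082608 -0.31197735  0.12650321] [[-0.976  0.003 -0.216]
 [ 0.003  1.    -0.   ]
 [ 0.216 -0.001 -0.976]]
```

Call:
carry_out --pt "0 0 0.006 0 0 0" --pt "0 0 0.011 0 0 0" --pt "0 0 0.012 0 0 0"

```text
clock: 15.62
tool_pos: [0.4074, -0.3115, 0.113]
orientation: [180.0, -12.6, 179.8]
force: [0.7, -0.6, 0.1]
opening: 0.0003
gripper_force: 0.0
```

Call:
carry_out --pt "0 0 0.002 0 0 0" --pt "0 0 0.002 0 0 0"

```text
clock: 15.88
tool_pos: [0.4074, -0.3116, 0.1114]
orientation: [-180.0, -12.6, 179.8]
force: [-0.1, -1.0, 0.4]
opening: 0.0005
gripper_force: 0.0
```

Call:
carry_out --pt "0 0 0.002 0 0 0" --pt "0 0 0.002 0 0 0"

```text
clock: 16.12
tool_pos: [0.4069, -0.3117, 0.1098]
orientation: [-180.0, -12.6, 179.8]
force: [-0.9, -0.2, 3.8]
opening: 0.0004
gripper_force: 1.6
```

Call:
carry_out --pt "0 0 0.002 0 0 0" --pt "0 0 0.002 0 0 0"

```text
clock: 16.38
tool_pos: [0.4064, -0.3117, 0.1076]
orientation: [-180.0, -12.6, 179.8]
force: [-1.4, -0.4, 4.4]
opening: 0.0002
gripper_force: 1.8
```

Call:
carry_out --pt "0 0 0.002 0 0 0" --pt "0 0 0.002 0 0 0"

```text
clock: 16.62
tool_pos: [0.406, -0.3117, 0.1056]
orientation: [-180.0, -12.6, 179.8]
force: [-1.4, -0.6, 4.6]
opening: 0.0005
gripper_force: 1.9
```

Call:
carry_out --pt "0 0 0.004 0 0 0" --pt "0 0 0.008 0 0 0" --pt "0 0 0.012 0 0 0" --pt "0 0 0.015 0 0 0" --pt "0 0 0.0165 0 0 0" --pt "0 0 0.0165 0 0 0"

```text
clock: 17.38
tool_pos: [0.4017, -0.3116, 0.0896]
orientation: [180.0, -12.7, 179.8]
force: [-1.2, 0.1, 6.2]
opening: 0.0006
gripper_force: 2.9
```

Call:
carry_out --pt "0 0 0.002 0 0 0" --pt "0 0 0.003 0 0 0" --pt "0 0 0.003 0 0 0"

```text
clock: 17.75
tool_pos: [0.401, -0.3116, 0.0867]
orientation: [180.0, -12.7, 179.8]
force: [-3.7, 0.0, 8.0]
opening: 0.0003
gripper_force: 3.2
```

Run:
```python
from h import *
F=[]
for i in range(3):
    o=telemetry.get_obs(); F.append(o["force"]); im=viewer.snapshot("side")
print(o["tool_pos"],np.mean(F,0))
D=cam("side"); d0=cv2.imread("pics/side0.png")
cv2.imwrite("pics/d8.png",im[:,:,::-1]); f=lambda im:cv2.resize(im[180:240,305:385],(400,300),interpolation=cv2.INTER_CUBIC)
s=cv2.cvtColor(viewer.snapshot("scene"),cv2.COLOR_RGB2BGR)
b=cv2.resize(s[200:320,280:440],(400,300)); g=cv2.resize(s[290:380,220:340],(400,300))
cv2.imwrite("pics/m8.png",np.vstack([np.hstack([f(d0),f(im[:,:,::-1])]),np.hstack([b,g])]))
# predicted free top-edge of rubber for angles
h=np.array([.510,-.312,.055])
for a in(.42,.32,.22,.12,.02):
    q=lambda s,dy:h+[-s*np.cos(a)+.0056*np.sin(a),dy,s*np.sin(a)+.0056*np.cos(a)]
    print(a,[((proj(D,q(.140,y))-[305,180])*5).round(0).tolist() for y in(-.016,.016)])
```

```text
[ 0.40100621 -0.31161548  0.08677803] [-2.94162757 -0.09248964  7.55170962]
0.42 [[314.0, 69.0], [298.0, 101.0]]
0.32 [[321.0, 85.0], [305.0, 117.0]]
0.22 [[325.0, 102.0], [310.0, 134.0]]
0.12 [[328.0, 118.0], [313.0, 150.0]]
0.02 [[329.0, 133.0], [314.0, 165.0]]
```

View pics/m8.png

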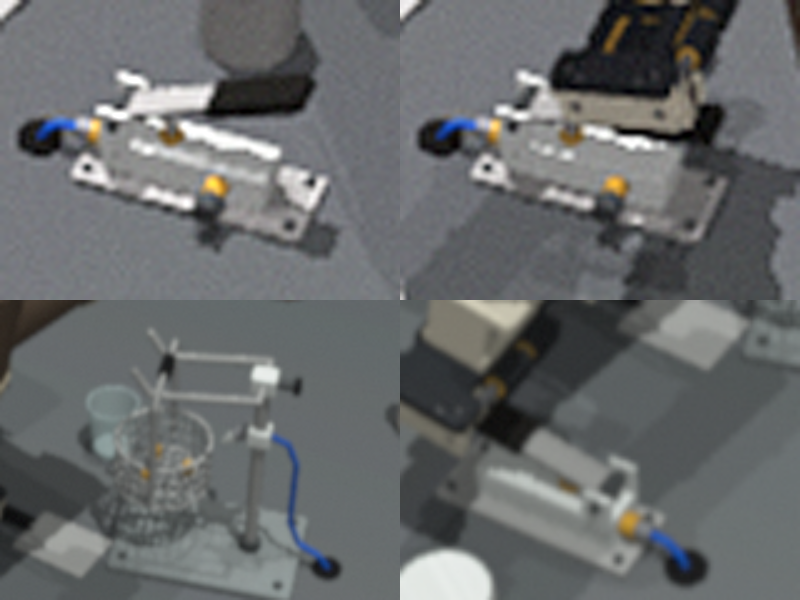

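The lever's free edge is at crop pixel (320,105), against a prediction of (325,102) for half-way. The normal force is about 6.7 N, where 6.5 N is expected, and the height agrees too. The basket hangs properly with its fittings, so I'm handing in.

```bash
python3 -c "
from plant import workorder
print(workorder.close_job())"
```

```text
the job is handed in; nothing more can be done
None
```

The basket hangs on the twin-prong hook, let go of, with all three fittings in it, and I handed the job in at about 18 s with the lever held at about half travel: roughly 0.2 rad by height, force and camera, the estimates spanning 0.17 to 0.25.

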